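# Close the parts box and put it away in the kit drawer

### The arm

A 6-joint arm with a two-finger parallel gripper is mounted at the origin on the work surface. World frame = base frame: x ahead of the robot, y to its left, z up, the work surface at z = 0. Lengths are in m, angles in rad, forces in N, time in s.
With the tool pointing down it reaches from about 0.35 to 0.875 m from the base axis. Payload 4.2 kg.
Tool frame: the origin (TCP) lies between the finger pads; the fingertips stand 8 mm ahead of it and the grasp point (between the pads) lies 11 mm behind it; x points along the fingers, z is the direction in which the jaws open and shut, and the axes are right-handed (so a half turn about x gives the same grasp; the last joint's range is limited). The gripper opens to 85 mm and grips with 20 to 120 N. Pads are 22 mm wide; open, the fingers measure 114 mm over their backs; the gripper's body (76 mm by 85 mm) begins 54 mm behind the grasp point. The pads swing forward as they close: fully open they stand 13 mm farther back than shut.
Start: joints at [0.259, 0.385, 0.008, 0, -1.194, -0.259], TCP at [0.625, 0, 0.239] pointing down, gripper open.
Joint ranges: [-3.14, 3.14], [-1.21, 2.06], [-1.07, 1.41], [-3.16, 2.05], [-2.99, -0.16], [-3.1, 3.1]. Speed limits (rad/s): [2.79, 2.79, 3.14, 3.14, 3.14, 3.14].

### API

Orientations are given as a unit quaternion [w, x, y, z].
In Python, from rig import get_state, grab_frame, hand_in gives the robot as it stands.
- The arm moves only by the shell command python3 -m creep 'ROWS' [FORCE]. ROWS is a JSON object of lists of equal length, an entry for each row: "dp": the shift along the tool's x, y, z in units of 25 mm (1.0 is 25 mm), a list of three; "twist": the turn about the tool's x in units of 8 degrees (1.0 is 8 degrees); "jaw": the finger opening in mm, from 0 to 85.4. In form: {"dp": [[dx, dy, dz], ...], "twist": [twist, ...], "jaw": [jaw, ...]}. A call has 1 to 8 rows; each row shifts and turns the commanded pose from where the row before left it, along the tool's axes as they then stand; what a row does not reach is not made up. A row lasts 1/10 s, in which the tool goes at most 50 mm and 8.59 degrees, less where a joint would pass 70% of its speed; a pose out of reach is approached as far as the arm can. A call is refused whole if a number of a shift passes 1 or a number of a turn 1, either way. A call with a gripper value outside its range is refused whole. The fingers move at their own pace and stop on an object; FORCE is the grip in N (left out, the last holds). Time passes only in rows, so rows that do not move let the fingers close. It gives the time, the measured TCP pose, the force and the opening at its end, in the units of the state.
- get_state(): the state, without advancing time (a new reading comes with each control period).
- grab_frame(name): name is "scene" or "side" or "wrist"; returns a dict with "image" (480x640x3 uint8, red, green, blue), "z_map" (480x640 float32, m along the optical axis (not along the pixel's ray), 0 where there is no reading), "fovy" (degrees; the focal length in pixels is half the picture's height over the tangent of half this angle, whatever the lens; pixels are square), "cx", "cy" (the principal point, pixels), "camera_from_world" (4x4, takes a point from world to camera coordinates); the wrist camera has in their place "hand_eye" (4x4, takes a point from camera to tool coordinates, whose origin is the TCP and whose axes are the tool frame's). Camera axes: x right, y up, looking along -z (the intrinsics and any distortion apply to the point x, -y, -z); pixel columns grow to the right and rows downward; lengths in m; the calibration is good to about 2 mm. The wrist camera is an equidistant fisheye: a pixel r from the principal point sees the ray r / f radians off the axis. A picture is of the moment at which its call begins: read the wrist's pose just before it.
- hand_in(): hands the job in, once; it reports no verdict.
The state is a dict: "clock": time; "joint_positions": joint angles; "dq": joint speeds; "joint_efforts": joint torques, N m; "tcp_pos": TCP position; "orientation": TCP orientation; "wrist_force": force on the tool from outside, world axes, zero at the start; "moment": the same for the moment, N m; "width": opening from 0.0 (shut) to 1.0 (fully open).
Only numpy, scipy, OpenCV 4.12 (cv2) and the standard library are available. Lean on these libraries where they do the work, as an engineer would, in place of code of your own. Each camera call takes 0.05 s, during which the arm holds its last target. There are 200 camera calls.

### The job

The lid of the yellow box on the bench is only resting on it: while the box stands on the bench, press both ends of the lid down until it is fully home all along. Then set the box upright in the empty bay of the open drawer, lying the same way as its twin there, let go of it, and push the drawer fully home. Leave the other things where they are.

Things in the scene. Friction and masses are not known exactly. Their poses are not given: they have to be found in the camera images.
- kitbox: loose yellow plastic box standing on the bench, 120 (its x) x 56 (its y) x 45 mm high without its lid, about 0.34 kg; origin at the centre of its underside, z up. The lid on top is 120 x 54 x 6 mm with a paper label; seated, its top lies 52 mm above the origin. Grasp the box across its 56 mm width, below the lid
- end_a (a point): point on the lid's top surface, 10 mm in from the lid's end on the box's -x side; 52 mm above the box's underside when that end is home, up to 12 mm higher when it is not
- end_b (a point): the same point at the lid's other end (the box's +x side)
- lid_a (a joint): how far the lid's a end (-x) stands up, as an angle: 0 is home, 0.1 is about 12 mm proud; stiff snap, about 5 N at the end moves it and it stays where it is left; the other end does not follow
- lid_b (a joint): the same for the lid's b end (+x)
- drawer (a joint): how far the drawer is pulled out, m: 0 is fully home against its stop, about 0.17 at the start; slides along the point bay's x, with 2.5 N friction
- bay (a point): centre of the floor of the drawer's empty bay (moves with the drawer), 17 mm above the bench; x points into the cabinet (the way the drawer closes), z up. The bay is 155 mm long (x) by 125 mm wide (y) with walls 30 mm high (the outer one on -y too); at the start it lies wholly outside the cabinet
- twin (a point): centre of the underside of the twin box, fixed in the drawer's narrow bay on the +y side of the empty one; same size, lid home, its top 52 mm above this point; axes as the bay's
- drawer_lip (a point): middle of the outer face of the drawer's aluminium pull lip, 70 mm above the bench: the lip is 90 mm wide, 8 mm high and stands out 12 mm from the drawer's grey front, which is 222 mm wide and reaches from 8 to 78 mm above the bench. Axes as the bay's
- cabinet: fixed grey metal one-drawer cabinet; origin on the bench under the middle of the pulled-out drawer; x points along the closing direction. Its shell runs from x = 100 to 320 mm, is 222 mm wide and 84 mm high; the drawer passes 61 mm above the bay's floor under its top
- wedge1: loose yellow wedge-shaped product, 56 x 42 x 20 mm, on the bench beyond the box; origin centre of underside; leave alone
- wedge2: another such wedge; leave alone
- carton: flat cardboard carton 80 x 100 x 24 mm on top of the cabinet; origin centre of underside; leave alone
- roll: roll of labels, ring 70 mm across and 30 mm high, on top of the cabinet; origin centre of underside; leave alone

How it is judged:
On the way, in this order (a step that is already met when the one before it is completed fails the run):
1. both ends of the lid are pressed home (each under 0.016 rad, about 2 mm) while the box stands on the bench (value of joint each of lid_a, lid_b below 0.016 rad and height (world z) of kitbox below 0.006 m and angle between kitbox's own z axis and vertical below 0.08 rad), for 0.1 s.
2. the box stands released in the empty bay with the drawer still pulled out (over 0.1 m) (z of kitbox in the frame of bay between -0.005 and 0.005 m and x of kitbox in the frame of bay between -0.035 and 0.035 m and y of kitbox in the frame of bay between -0.045 and 0.045 m and angle between the x axis of kitbox and the x axis of bay, either way round below 0.3 rad and angle between kitbox's own z axis and vertical below 0.08 rad and value of joint drawer above 0.1 m and contact force between the fingers and kitbox below 0.1 N), for 0.1 s.
At the end, for the whole second after the job is handed in: The lid is home at both ends (each under 0.016 rad, about 2 mm), the box lies at rest, upright and flat on the floor of the bay, along the drawer within 0.3 rad either way round, and the drawer is home within 4 mm (value of joint each of lid_a, lid_b below 0.016 rad and z of kitbox in the frame of bay between -0.005 and 0.005 m and x of kitbox in the frame of bay between -0.035 and 0.035 m and y of kitbox in the frame of bay between -0.045 and 0.045 m and angle between the x axis of kitbox and the x axis of bay, either way round below 0.3 rad and angle between kitbox's own z axis and vertical below 0.08 rad and value of joint drawer below 0.004 m and linear speed of kitbox below 0.02 m/s); the robot touches nothing.
It fails at once if a wedge, the carton or the label roll is moved by more than 30 mm (distance of any of wedge1, wedge2, carton, roll from where it was at the start of the episode above 0.03 m).
It fails at once if the yellow box is tipped over (more than 0.6 rad) (angle between kitbox's own z axis and vertical above 0.6 rad).
It also fails if it takes over 64 s, if anything falls off the work surface, if the arm or the gripper's body presses on something with over 40 N, if the wrist force passes 120 N, or if a joint passes its speed limit or range.

## Working session

There is one attempt and no reset: what is moved stays moved. The work goes in short steps, Python scripts to look and compute and a shell command to move; the robot and the scene stay as the last step left them, time stands still between calls to the robot, and variables do not carry over. Pictures are saved under pics/ and viewed, about 8 in all and at most 12, crops included, and the job is handed in when it is done.

```bash
mkdir -p pics; ls
cat > h.py <<'E'
import numpy as np, cv2
from rig import get_state, grab_frame
from scipy.spatial.transform import Rotation as R
def grab(n):
    s=get_state(); f=grab_frame(n); f['s']=s; return f
def cloud(f):
    # world points per pixel from depth (scene/side)
    im=f['image']; h,w=im.shape[:2]; F=h/2/np.tan(np.radians(f['fovy'])/2)
    v,u=np.mgrid[:h,:w]; z=f['z_map']
    P=np.stack([(u-f['cx'])/F*z,-(v-f['cy'])/F*z,-z,np.ones_like(z)],-1)
    return (P@np.linalg.inv(f['camera_from_world']).T)[...,:3]
def save(f,n): cv2.imwrite('pics/'+n,f['image'][...,::-1])
def tool():
    s=get_state(); q=s['orientation']; M=R.from_quat([q[1],q[2],q[3],q[0]]).as_matrix(); return np.array(s['tcp_pos']),M,s
E
python3 - <<'E'
from h import *
a=grab('scene');b=grab('side')
for f,n in((a,'a'),(b,'b')):
    save(f,n+'.png'); np.save(n+'.npy',cloud(f)); print(f['fovy'],f['cx'],f['cy'],(f['z_map']==0).mean(),f['camera_from_world'].round(3).tolist())
p,M,s=tool();print(p,M.round(3),s)
E
```

```text
pics
51.204797252610504 313.83444138057683 235.95641143713377 0.0038313802083333333 [[0.243, 0.97, 0.02, -0.164], [-0.689, 0.159, 0.707, 0.389], [0.683, -0.186, 0.707, -1.501], [0.0, 0.0, 0.0, 1.0]]
47.710609785989355 316.09472970024484 234.51656699953995 0.00419921875 [[0.955, -0.295, 0.016, -0.586], [0.146, 0.517, 0.843, -0.159], [-0.257, -0.803, 0.537, -0.922], [0.0, 0.0, 0.0, 1.0]]
[6.24489932e-01 1.07633178e-05 2.38340261e-01] [[-0.002 -0.    -1.   ]
 [-0.    -1.     0.   ]
 [-1.     0.     0.002]] {'clock': 0.1, 'joint_positions': array([ 2.58598814e-01,  3.85464118e-01,  6.75491638e-03, -4.15585755e-04,
       -1.19400712e+00, -2.58623468e-01]), 'dq': array([-0.00053566, -0.00308706,  0.0017893 ,  0.00283914, -0.00094924,
       -0.0004242 ]), 'joint_efforts': array([-2.41840362e-04, -3.93318665e+01,  1.88929778e+01,  4.19793829e+00,
       -2.58899068e-03, -3.31562532e-06]), 'tcp_pos': array([6.24489932e-01, 1.07633178e-05, 2.38340261e-01]), 'orientation': array([ 2.13405045e-05, -7.06415267e-01,  1.04478113e-04,  7.07797612e-01]), 'wrist_force': array([-0.05235789, -0.15016161,  1.18690409]), 'moment': array([0.00412852, 0.00624129, 0.00307101]), 'width': 1.0006791670971984}
```

View pics/a.png

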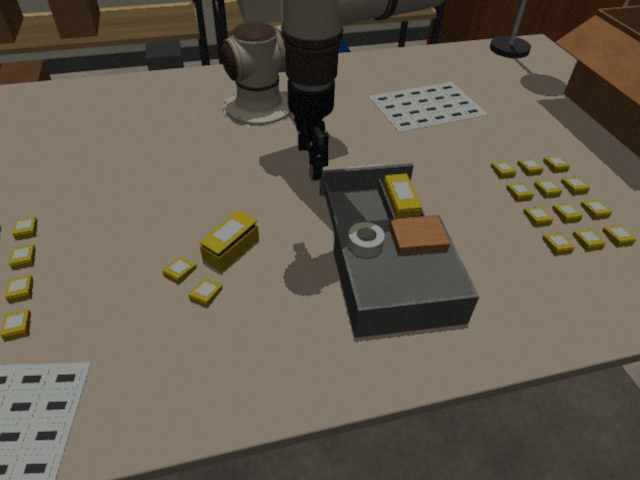

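View pics/b.png

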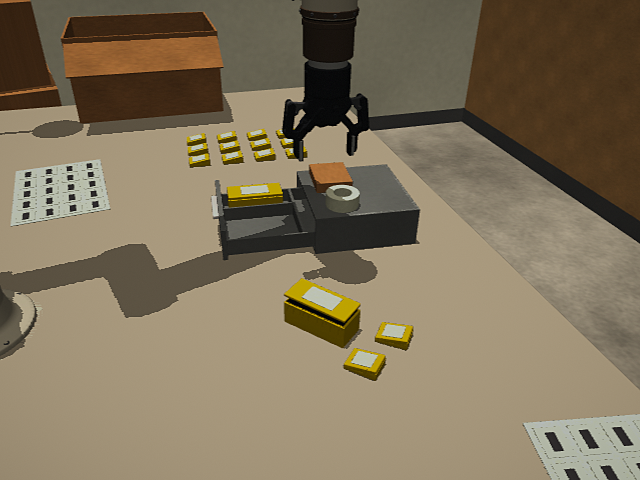

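The scene view shows the box at (230,240), the wedges at (180,268) and (206,291), and the drawer with its twin at (402,195). In the side view the box is at (322,310), with its left (-x?) end of the lid proud. Next I get positions from depth.

Run:
```python
from h import *
for n,boxes in (('a',{'box':(195,205,265,272),'twin':(375,165,428,222)}),('b',{'box':(275,270,368,350),'twin':(222,178,290,210)})):
    im=cv2.imread(f'pics/{n}.png'); P=np.load(n+'.npy'); hsv=cv2.cvtColor(im,cv2.COLOR_BGR2HSV)
    for k,(x0,y0,x1,y1) in boxes.items():
        m=np.zeros(im.shape[:2],bool); m[y0:y1,x0:x1]=True
        q=P[m]; c=hsv[m]
        yel=(c[:,0]>18)&(c[:,0]<34)&(c[:,1]>120)
        wht=(c[:,1]<90)&(c[:,2]>140)
        s=q[(yel|wht)&(q[:,2]>.003)&(q[:,2]<.1)]
        top=s[s[:,2]>(.048 if k=='box' else .062)]
        r=cv2.minAreaRect((top[:,:2]*1000).astype(np.float32))
        print(n,k,len(s),len(top),'rect mm',np.round(r[0],1),np.round(r[1],1),round(r[2],1),'z',np.percentile(s[:,2],[2,50,98]).round(4))
        A=cv2.boxPoints(r); e=max((A[1]-A[0],A[2]-A[1]),key=np.linalg.norm); e=e/np.linalg.norm(e)
        t=(top[:,:2]*1000-np.array(r[0]))@e
        for lo in range(-70,70,14):
            g=top[(t>=lo)&(t<lo+14),2]; 
            if len(g)>5: print('   t',lo,len(g),np.percentile(g,[10,50,90]).round(4),end='')
        print('  axis',e.round(3), np.degrees(np.arctan2(e[1],e[0])).round(1))
    # cabinet top and drawer front
    m=(P[...,2]>.079)&(P[...,2]<.089)&(P[...,0]>.3)&(P[...,0]<1.1)&(P[...,1]>-.1)&(P[...,1]<.6)
    r=cv2.minAreaRect((P[m][:,:2]*1000).astype(np.float32));print(n,'cab',m.sum(),r)
    g=(P[...,2]>.065)&(P[...,2]<.0775)&(hsv[...,1]<60)&(P[...,0]>.3)&(P[...,0]<.7)&(P[...,1]>-.1)&(P[...,1]<.5)
    if g.sum()>10:
        r=cv2.minAreaRect((P[g][:,:2]*1000).astype(np.float32));print('front',g.sum(),r,P[g].min(0),P[g].max(0))
```

```text
a box 2024 1051 rect mm [ 573.7 -158.8] [ 55.1 119.6] 40.5 z [0.0056 0.0573 0.0642]
   t -70 28 [0.0606 0.0621 0.0629]   t -56 117 [0.0602 0.0626 0.0642]   t -42 110 [0.0604 0.0621 0.0637]   t -28 112 [0.0601 0.062  0.0639]   t -14 120 [0.0598 0.0623 0.0638]   t 0 118 [0.0594 0.0617 0.0633]   t 14 123 [0.0597 0.0613 0.0633]   t 28 131 [0.0587 0.0605 0.0627]   t 42 143 [0.0581 0.0603 0.062 ]   t 56 49 [0.0559 0.0595 0.0614]  axis [ 0.65 -0.76] -49.5
a twin 1161 838 rect mm [560.1 234.2] [ 56.1 167.1] 83.8 z [0.0431 0.0684 0.0723]
   t -70 90 [0.0676 0.0692 0.0705]   t -56 86 [0.0677 0.0696 0.071 ]   t -42 86 [0.0671 0.0695 0.0712]   t -28 98 [0.0672 0.0698 0.0712]   t -14 90 [0.0673 0.0695 0.071 ]   t 0 88 [0.0672 0.0693 0.0711]   t 14 104 [0.0677 0.0692 0.0713]   t 28 124 [0.0641 0.0683 0.071 ]  axis [ 0.994 -0.107] -6.2
a cab 7321 ((653.5546875, 162.772705078125), (223.6109161376953, 409.3360595703125), 84.71412658691406)
front 804 ((573.1416015625, 169.2382354736328), (215.97103881835938, 282.97967529296875), 82.48208618164062) [0.43283895 0.04657947 0.06501441] [0.69972185 0.29360
[... 506 characters left out ...]
6] [ 59.7 120.1] 85.1 z [0.0452 0.067  0.0705]
   t -70 27 [0.0634 0.0674 0.0695]   t -56 81 [0.0652 0.0683 0.0699]   t -42 80 [0.0659 0.0682 0.0694]   t -28 81 [0.0669 0.0684 0.0706]   t -14 77 [0.066  0.0681 0.0698]   t 0 82 [0.0656 0.0682 0.07  ]   t 14 78 [0.0663 0.0685 0.0698]   t 28 80 [0.066  0.0683 0.0698]   t 42 85 [0.0648 0.0683 0.0693]   t 56 15 [0.0669 0.0685 0.07  ]  axis [ 0.996 -0.086] -4.9
b cab 3483 ((654.7623291015625, 162.89425659179688), (229.4827423095703, 409.2619934082031), 84.41887664794922)
front 693 ((574.6870727539062, 168.3885040283203), (226.39715576171875, 274.59246826171875), 84.049072265625) [0.43469711 0.04322602 0.0650343 ] [0.69995123 0.29405405 0.07746151]
```

```bash
python3 -m creep '{"dp":[[0,0.97,0.66],[0,0.97,0.66],[0,0.97,0.66],[0,0.97,0.66],[0,0.97,0.66],[1,0,0],[1,0,0],[1,0,0]],"twist":[0,0,0,0,0,-1,-1,-1],"jaw":[0,0,0,0,0,0,0,0]}' 40; python3 -m creep '{"dp":[[1,0,0],[1,0,0],[0.5,0,0],[0,0,0]],"twist":[-1,-1,0,0],"jaw":[0,0,0,0]}'
python3 - <<'E'
from h import *
p,M,s=tool();print(p,M.round(3),s['wrist_force'],s['width'])
P=np.load('a.npy');c=np.array([.5395,.1736]);e=np.array([.9958,-.092]);n=np.array([.092,.9958])
for nm in 'ab':
    P=np.load(nm+'.npy');Q=P[...,:2]-c; X=Q@e;Y=Q@n
    m=(abs(X)<.06)&(abs(Y)<.14)
    for y in range(-120,40,5):
        g=P[m&(Y*1000>=y)&(Y*1000<y+5)][:,2]
        if len(g)>3: print(y,np.percentile(g,[5,50,95]).round(3),len(g),end=' | ')
    print()
    m=(Y>-.08)&(Y<-.0)
    for x in range(-110,125,6):
        g=P[m&(X*1000>=x)&(X*1000<x+6)][:,2]
        if len(g)>3: print(x,np.percentile(g,[5,50,95]).round(3),len(g),end=' | ')
    print()
E
```

```text
clock: 0.9
tcp_pos: [0.542, -0.1215, 0.1634]
orientation: [0.149, 0.691, 0.149, -0.691]
wrist_force: [0.3, 0.3, 0.9]
width: 0.002
clock: 1.3
tcp_pos: [0.5411, -0.1213, 0.0998]
orientation: [-0.24, -0.663, -0.241, 0.666]
wrist_force: [-0.2, -0.4, 1.0]
width: 0.004
[ 0.541104   -0.12125952  0.09983571] [[-0.005  0.64  -0.768]
 [-0.    -0.768 -0.64 ]
 [-1.    -0.003  0.004]] [-0.18708538 -0.43975148  1.0352874 ] 0.0036594942850495696
-120 [-0.003  0.     0.003] 71 | -115 [-0.002  0.001  0.003] 80 | -110 [-0.002  0.     0.002] 77 | -105 [-0.001  0.023  0.047] 210 | -100 [-0.002  0.046  0.049] 77 | -90 [0.016 0.018 0.02 ] 49 | -85 [0.015 0.017 0.019] 57 | -80 [0.016 0.017 0.019] 54 | -75 [0.015 0.017 0.019] 56 | -70 [0.015 0.018 0.02 ] 55 | -65 [0.016 0.017 0.02 ] 56 | -60 [0.016 0.018 0.02 ] 55 | -55 [0.016 0.017 0.019] 54 | -50 [0.015 0.017 0.021] 53 | -45 [0.015 0.017 0.019] 56 | -40 [0.015 0.017 0.02 ] 57 | -35 [0.015 0.017 0.021] 52 | -30 [0.015 0.018 0.02 ] 55 | -25 [0.015 0.017 0.02 ] 49 | -20 [0.015 0.017 0.02 ] 57 | -15 [0.015 0.018 0.02 ] 53 | -10 [0.015 0.017 0.02 ] 56 | -5 [0.
[... 2458 characters left out ...]
.015 0.016 0.019] 34 | -20 [0.015 0.016 0.019] 34 | -14 [0.015 0.016 0.018] 35 | -8 [0.015 0.016 0.018] 31 | -2 [0.014 0.016 0.018] 36 | 4 [0.015 0.016 0.018] 33 | 10 [0.014 0.017 0.019] 32 | 16 [0.014 0.016 0.019] 33 | 22 [0.014 0.017 0.018] 35 | 28 [0.015 0.017 0.018] 36 | 34 [0.015 0.016 0.018] 31 | 40 [0.015 0.016 0.019] 34 | 46 [0.015 0.016 0.018] 34 | 52 [0.015 0.016 0.019] 32 | 58 [0.015 0.017 0.158] 35 | 64 [0.015 0.016 0.018] 35 | 70 [0.015 0.027 0.045] 93 | 76 [0.033 0.046 0.048] 62 | 88 [0.015 0.016 0.018] 16 | 94 [0.015 0.017 0.084] 53 | 100 [0.015 0.082 0.085] 83 | 106 [0.015 0.083 0.085] 83 | 112 [0.015 0.083 0.085] 80 | 118 [0.018 0.084 0.095] 67 | 124 [0.082 0.084 0.107] 80 |
```

```bash
python3 -m creep '{"dp":[[0.6,0,0],[0.5,0,0],[0.15,0,0],[0.1,0,0],[0.1,0,0],[0.1,0,0],[0,0,0]],"twist":[0,0,0,0,0,0,0],"jaw":[0,0,0,0,0,0,0]}'
```

```text
clock: 2.0
tcp_pos: [0.5423, -0.1211, 0.0635]
orientation: [0.242, 0.665, 0.242, -0.664]
wrist_force: [-1.2, 1.7, 1.9]
width: -0.001
```

```bash
python3 -m creep '{"dp":[[0.1,0,0],[0.1,0,0],[0,0,0]],"twist":[0,0,0],"jaw":[0,0,0]}';python3 -m creep '{"dp":[[0.1,0,0],[0,0,0]],"twist":[0,0],"jaw":[0,0]}'
```

```text
clock: 2.3
tcp_pos: [0.5427, -0.1212, 0.0598]
orientation: [0.242, 0.665, 0.242, -0.664]
wrist_force: [-4.9, 2.4, 12.8]
width: 0.001
clock: 2.5
tcp_pos: [0.5429, -0.1213, 0.0586]
orientation: [0.243, 0.665, 0.242, -0.664]
wrist_force: [-7.2, 4.2, 20.1]
width: -0.0
```

```bash
python3 -m creep '{"dp":[[0.1,0,0],[0,0,0]],"twist":[0,0],"jaw":[0,0]}';python3 -m creep '{"dp":[[-0.6,0,0],[-0.8,0,0],[0,1,0],[0,1,0],[0,1,0],[0,0.95,0],[0,0,0]],"twist":[0,0,0,0,0,0,0],"jaw":[0,0,0,0,0,0,0]}';python3 -m creep '{"dp":[[0.4,0,0],[0.3,0,0],[0.1,0,0],[0.1,0,0],[0.1,0,0],[0.1,0,0],[0,0,0]],"twist":[0,0,0,0,0,0,0],"jaw":[0,0,0,0,0,0,0]}'
```

```text
clock: 2.7
tcp_pos: [0.5431, -0.1213, 0.0573]
orientation: [0.243, 0.665, 0.242, -0.664]
wrist_force: [-10.2, 5.3, 27.2]
width: 0.001
clock: 3.4
tcp_pos: [0.6083, -0.1992, 0.0876]
orientation: [0.242, 0.666, 0.24, -0.664]
wrist_force: [-0.6, 0.1, -0.4]
width: -0.002
clock: 4.1
tcp_pos: [0.6058, -0.1967, 0.0603]
orientation: [-0.242, -0.664, -0.242, 0.665]
wrist_force: [0.3, -0.4, 0.2]
width: 0.004
```

```bash
python3 -m creep '{"dp":[[0.1,0,0],[0.1,0,0],[0,0,0]],"twist":[0,0,0],"jaw":[0,0,0]}';python3 -m creep '{"dp":[[0.1,0,0],[0.1,0,0],[0,0,0]],"twist":[0,0,0],"jaw":[0,0,0]}'
python3 - <<'E'
from h import *
f=grab('side');P=cloud(f)
cv2.imwrite('pics/c.png',cv2.resize(f['image'][230:390,230:430,::-1],(800,640))[:600])
E
```

```text
clock: 4.4
tcp_pos: [0.6064, -0.1968, 0.0586]
orientation: [0.243, 0.665, 0.242, -0.664]
wrist_force: [-4.2, 2.8, 12.2]
width: -0.0
clock: 4.7
tcp_pos: [0.607, -0.1971, 0.0572]
orientation: [0.244, 0.665, 0.242, -0.663]
wrist_force: [-9.5, 4.4, 27.5]
width: 0.0
```

View pics/c.png

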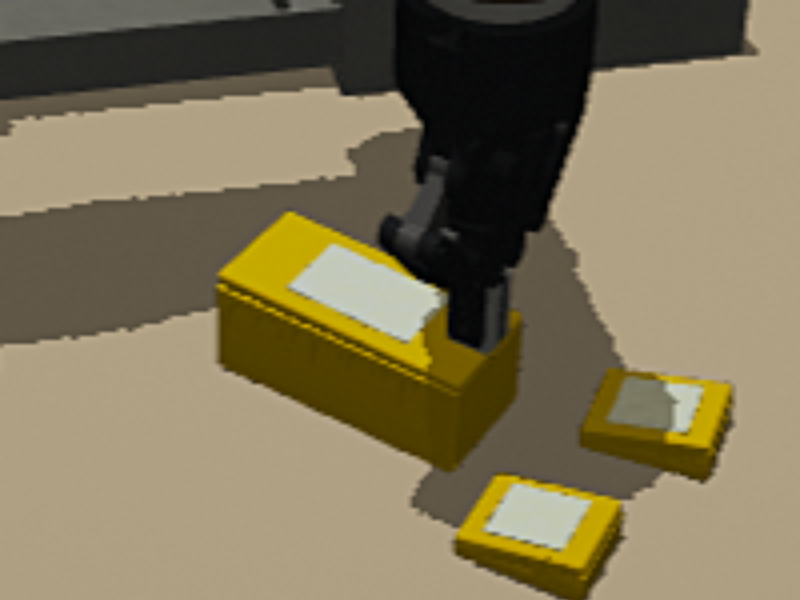

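The picture shows the lid flat on the box all along, with the fingers on the end at (480,330). I'll lift, move over the centre, open, and re-measure the heights.

```bash
python3 -m creep '{"dp":[[-1,0,0],[-1,0,0],[-1,-0.5,0],[0,-0.8,0],[0,-0.7,0],[0,0,0],[0,0,0]],"twist":[0,0,0,0,0,0,0],"jaw":[0,0,0,85,85,85,85]}'
cat > box.py <<'E'
from h import *
def box(n,roi,zmin):
    f=grab(n);P=cloud(f);x0,y0,x1,y1=roi
    P=P[y0:y1,x0:x1].reshape(-1,3);c=cv2.cvtColor(f['image'],cv2.COLOR_RGB2HSV)[y0:y1,x0:x1].reshape(-1,3)
    ok=(((c[:,0]>18)&(c[:,0]<34)&(c[:,1]>120))|((c[:,1]<90)&(c[:,2]>110)))&(P[:,2]>zmin)&(P[:,2]<.1)
    t=P[ok];r=cv2.minAreaRect((t[:,:2]*1000).astype(np.float32));A=cv2.boxPoints(r);e=max((A[1]-A[0],A[2]-A[1]),key=np.linalg.norm);e=e/np.linalg.norm(e)
    s=(t[:,:2]*1000-np.array(r[0]))@e
    print(n,len(t),np.round(r[0],1),np.round(r[1],1),'ang',np.degrees(np.arctan2(e[1],e[0])).round(1),[(l,np.median(t[(s>=l)&(s<l+20),2]).round(4)) for l in range(-60,60,20)])
    return f
E
python3 - <<'E'
from box import *
box('scene',(185,195,275,272),.045);box('side',(275,270,368,350),.045)
p,M,s=tool();print(p,M.round(3))
E
```

```text
clock: 5.45
tcp_pos: [0.5742, -0.1586, 0.126]
orientation: [0.242, 0.665, 0.242, -0.664]
wrist_force: [0.6, 0.2, 0.6]
width: 0.677
scene 870 [ 573.3 -159.2] [ 57.6 120.8] ang -50.7 [(-60, np.float64(0.0518)), (-40, np.float64(0.052)), (-20, np.float64(0.052)), (0, np.float64(0.0514)), (20, np.float64(0.0516)), (40, np.float64(0.0518))]
side 1603 [ 573.1 -159.6] [ 57.  121.7] ang -50.0 [(-60, np.float64(0.0508)), (-40, np.float64(0.0511)), (-20, np.float64(0.0512)), (0, np.float64(0.0512)), (20, np.float64(0.051)), (40, np.float64(0.0508))]
[ 0.57442119 -0.15899393  0.12555318] [[ 0.001  0.643 -0.766]
 [-0.    -0.766 -0.643]
 [-1.     0.001 -0.   ]]
```

The lid is home: 51–52 mm all along in both views. Grasp next.

```bash
python3 -m creep '{"dp":[[0,0,0],[0,0,0],[0.8,0,0],[0.9,0,0],[0.9,0,0],[0.9,0,0],[0.76,0,0],[0,0,0]],"twist":[0,0,0,0,0,0,0,0],"jaw":[85,85,85,85,85,85,85,85]}'; python3 -m creep '{"dp":[[0,0,0],[0,0,0],[0,0,0],[0,0,0],[0,0,0],[0,0,0],[0,0,0],[0,0,0]],"twist":[0,0,0,0,0,0,0,0],"jaw":[45,45,45,45,45,45,45,45]}' 50;python3 -m creep '{"dp":[[-0.5,0,0],[-0.8,0,0],[-1,0,0],[-1,0,0],[-0.7,0,0],[0,0,0]],"twist":[0,0,0,0,0,0],"jaw":[45,45,45,45,45,45]}'
python3 - <<'E'
from h import *
f=grab('side');cv2.imwrite('pics/d.png',f['image'][100:400,150:550,::-1])
p,M,s=tool();print(p,M.round(3),s['wrist_force'])
E
```

```text
clock: 6.35
tcp_pos: [0.5718, -0.1587, 0.0161]
orientation: [-0.241, -0.663, -0.242, 0.667]
wrist_force: [-0.0, -0.0, -0.6]
width: 0.992
clock: 7.15
tcp_pos: [0.5749, -0.1587, 0.0206]
orientation: [0.242, 0.665, 0.242, -0.664]
wrist_force: [-0.3, 0.4, 5.3]
width: 0.648
clock: 7.75
tcp_pos: [0.5749, -0.1585, 0.1217]
orientation: [0.243, 0.666, 0.241, -0.663]
wrist_force: [0.6, -0.7, -3.6]
width: 0.647
[ 0.573714   -0.15834785  0.11970295] [[ 0.001  0.642 -0.766]
 [ 0.001 -0.766 -0.642]
 [-1.     0.    -0.002]] [-0.20610691  1.09292311 -4.06817678]
```

View pics/d.png

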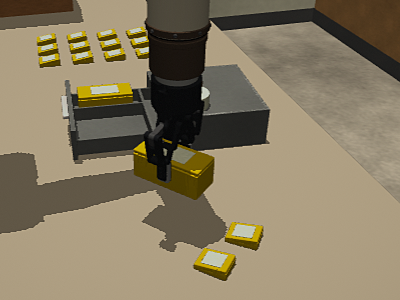

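The box hangs level in the grip at (175,165). Now turn it and carry it over the bay.

```bash
python3 -m creep '{"dp":[[-0.4,0,0],[-0.4,0,0],[0,0,0],[0,0,0],[0,0,0],[0,0,0],[0,0,0]],"twist":[-0.8,-0.8,-0.8,-0.8,-0.8,-0.8,-0.8],"jaw":[45,45,45,45,45,45,45]}'; python3 -m creep '{"dp":[[0,-0.33,-0.8],[0,-0.33,-1],[0,-0.33,-1],[0,-0.33,-1],[0,-0.33,-1],[0,-0.33,-1],[0,-0.33,-1],[0,-0.33,-1]],"twist":[0,0,0,0,0,0,0,0],"jaw":[45,45,45,45,45,45,45,45]}';python3 -m creep '{"dp":[[0,0,-1],[0,0,-1],[0,0,-1],[0,0,-0.6],[0,0,0],[0,0,0]],"twist":[0,0,0,0,0,0],"jaw":[45,45,45,45,45,45]}'
python3 - <<'E'
from h import *
p,M,s=tool();print(p,M.round(3),s['wrist_force'],s['joint_positions'])
f=grab('scene');cv2.imwrite('pics/e.png',cv2.resize(f['image'][130:330,280:480,::-1],(600,600)))
E
```

```text
clock: 8.5
tcp_pos: [0.5722, -0.1582, 0.1366]
orientation: [-0.476, -0.52, -0.479, 0.522]
wrist_force: [-0.4, 0.9, -3.4]
width: 0.65
clock: 9.3
tcp_pos: [0.5239, 0.0423, 0.137]
orientation: [-0.476, -0.521, -0.477, 0.524]
wrist_force: [0.7, 0.1, -3.5]
width: 0.646
clock: 9.9
tcp_pos: [0.533, 0.1308, 0.138]
orientation: [-0.477, -0.521, -0.477, 0.523]
wrist_force: [-0.2, -0.5, -4.8]
width: 0.647
[0.53302225 0.13080635 0.13797218] [[-0.003  0.996 -0.091]
 [-0.001 -0.091 -0.996]
 [-1.    -0.002  0.001]] [-0.17105327 -0.45336109 -4.80914347] [ 5.35904624e-01  3.54226300e-01 -3.18110977e-01 -4.26556620e-04
 -9.01275218e-01  9.44492213e-01]
```

View pics/e.png

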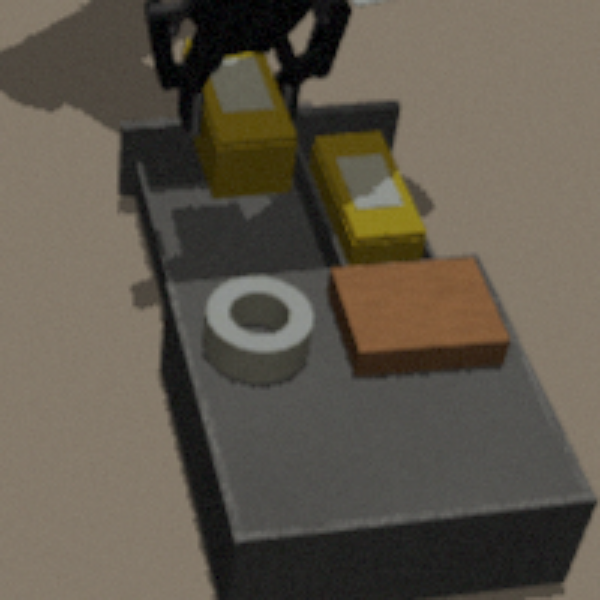

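```bash
python3 -m creep '{"dp":[[0,0,-0.25],[0.8,0,0],[0.9,0,0],[0.9,0,0],[0.8,0,0],[0.3,0,0],[0,0,0]],"twist":[0,0,0,0,0,0,0],"jaw":[45,45,45,45,45,45,45]}';python3 -m creep '{"dp":[[0.1,0,0],[0.1,0,0],[0.1,0,0],[0,0,0]],"twist":[0,0,0,0],"jaw":[45,45,45,45]}'
```

```text
clock: 10.65
tcp_pos: [0.534, 0.1368, 0.0457]
orientation: [-0.476, -0.521, -0.477, 0.523]
wrist_force: [-0.1, 0.3, -3.6]
width: 0.647
clock: 11.05
tcp_pos: [0.5345, 0.1375, 0.0392]
orientation: [0.477, 0.522, 0.477, -0.522]
wrist_force: [0.0, 0.2, -4.2]
width: 0.646
```

```bash
python3 -m creep '{"dp":[[0.06,0,0],[0.05,0,0],[0,0,0],[0,0,0]],"twist":[0,0,0,0],"jaw":[45,45,45,45]}'
```

```text
clock: 11.45
tcp_pos: [0.5351, 0.1376, 0.0376]
orientation: [0.477, 0.523, 0.477, -0.522]
wrist_force: [-0.5, -1.8, 5.4]
width: 0.646
```

Contact: the force has gone from −4 to +5 N. I'll open to 68 mm and retreat.

```bash
python3 -m creep '{"dp":[[0,0,0],[0,0,0],[0,0,0],[0,0,0],[0,0,0]],"twist":[0,0,0,0,0],"jaw":[60,66,70,70,70]}';python3 -m creep '{"dp":[[-0.4,0,0],[-0.8,0,0],[-1,0,0],[-1,0,0],[-1,0,0],[-1,0,0],[0,0,0]],"twist":[0,0,0,0,0,0,0],"jaw":[70,70,70,70,70,70,70]}'
python3 - <<'E'
from box import *
f=box('side',(215,175,330,270),.05)
cv2.imwrite('pics/f.png',cv2.resize(f['image'][120:300,180:440,::-1],(780,540)))
p,M,s=tool();print(p,M.round(3),s['wrist_force'])
P=cloud(f);H=cv2.cvtColor(f['image'],cv2.COLOR_RGB2HSV)
m=(H[...,0]>18)&(H[...,0]<34)&(H[...,1]>120)&(P[...,2]>.06)&(P[...,2]<.085)&(P[...,1]>.05)&(P[...,1]<.19)&(P[...,0]<.68)
t=P[m];print(m.sum(),np.median(t[:,2]),cv2.minAreaRect((t[:,:2]*1000).astype(np.float32)))
E
```

```text
clock: 11.95
tcp_pos: [0.5345, 0.1375, 0.0362]
orientation: [-0.477, -0.522, -0.477, 0.522]
wrist_force: [-0.2, -0.5, 0.4]
width: 0.824
clock: 12.65
tcp_pos: [0.5368, 0.1384, 0.1711]
orientation: [0.478, 0.525, 0.476, -0.519]
wrist_force: [0.4, -0.0, 0.0]
width: 0.821
side 2176 [561.9 161.6] [203.8 239.7] ang -6.2 [(-60, np.float64(0.0673)), (-40, np.float64(0.0672)), (-20, np.float64(0.0674)), (0, np.float64(0.0673)), (20, np.float64(0.0669)), (40, np.float64(nan))]
[0.53547375 0.13798878 0.16895022] [[ 0.005  0.996 -0.09 ]
 [ 0.003 -0.09  -0.996]
 [-1.     0.004 -0.003]] [ 0.61342667 -0.30220089 -0.33120028]
674 0.06736005735235295 ((533.5926513671875, 134.74972534179688), (61.237693786621094, 119.32035064697266), 84.8394546508789)
  return _methods._mean(a, axis=axis, dtype=dtype,
  ret = ret.dtype.type(ret / rcount)
```

View pics/f.png

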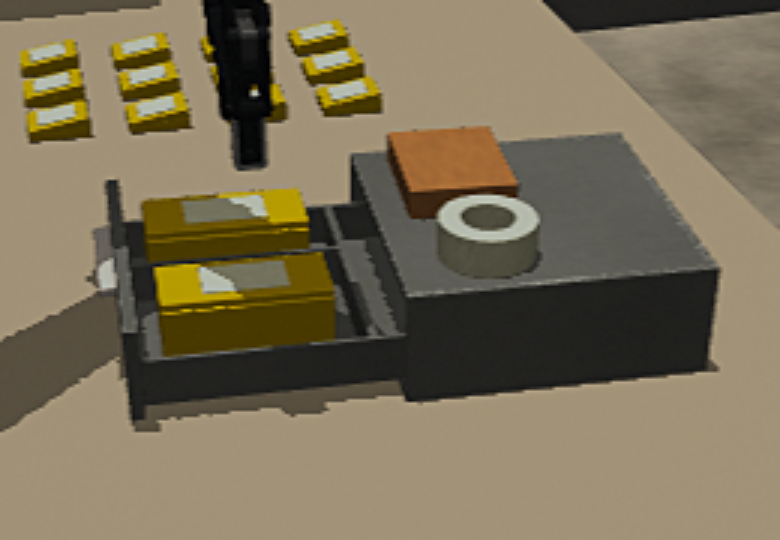

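The box sits flat beside its twin: centre (534,135), angle −5°, top 67 mm, which matches the twin. The drawer is still open and the gripper is clear. Next I close the fingers and go in front of the lip.

```bash
python3 -m creep '{"dp":[[0,-0.9,-0.24],[0,-0.9,-0.24],[0,-0.9,-0.24],[0,-0.9,-0.24],[0,-0.9,-0.24],[0,-0.9,-0.24],[0,0,0],[0,0,0]],"twist":[0,0,0,0,0,0,0,0],"jaw":[0,0,0,0,0,0,0,0]}';python3 -m creep '{"dp":[[0.8,0,0],[0.9,0,0],[0.9,0,0],[0.9,0,0],[0.9,0,0],[0,0,0],[0,0,0]],"twist":[0,0,0,0,0,0,0],"jaw":[0,0,0,0,0,0,0]}'
python3 - <<'E'
from h import *
p,M,s=tool();c=np.array([.5395,.1736]);print(p,(p[:2]-c)@[.9958,-.092],(p[:2]-c)@[.092,.9958],s['width'],s['wrist_force'])
E
```

```text
clock: 13.5
tcp_pos: [0.403, 0.1856, 0.1662]
orientation: [-0.477, -0.522, -0.477, 0.522]
wrist_force: [0.7, -0.7, 0.1]
width: -0.003
clock: 14.2
tcp_pos: [0.4039, 0.1854, 0.0562]
orientation: [-0.477, -0.522, -0.477, 0.523]
wrist_force: [-0.3, -0.1, 0.0]
width: 0.002
[0.40394545 0.18539974 0.05619544] -0.13607079524335552 -0.0007208401880103793 0.0015833825118804364 [-0.34920924 -0.12542751  0.01564286]
```

```bash
python3 -m creep '{"dp":[[0,0.3,0],[0,0.3,0],[0,0.1,0],[0,0.1,0],[0,0.15,0],[0,0.2,0],[0,0.25,0],[0,0.3,0]],"twist":[0,0,0,0,0,0,0,0],"jaw":[0,0,0,0,0,0,0,0]}';python3 -m creep '{"dp":[[0,0.35,0],[0,0.35,0],[0,0.35,0],[0,0.35,0],[0,0.35,0],[0,0.35,0],[0,0.3,0],[0,0.2,0]],"twist":[0,0,0,0,0,0,0,0],"jaw":[0,0,0,0,0,0,0,0]}'
python3 - <<'E'
from h import *
p,M,s=tool();c=np.array([.5395,.1736]);print(p,(p[:2]-c)@[.9958,-.092],(p[:2]-c)@[.092,.9958],s['width'],s['wrist_force'])
f=grab('side');cv2.imwrite('pics/g.png',cv2.resize(f['image'][120:300,180:440,::-1],(780,540)))
E
```

```text
clock: 15.0
tcp_pos: [0.4456, 0.1814, 0.0563]
orientation: [-0.477, -0.522, -0.477, 0.523]
wrist_force: [-3.7, 0.8, 2.8]
width: -0.0
clock: 15.8
tcp_pos: [0.5111, 0.1756, 0.0561]
orientation: [-0.477, -0.522, -0.477, 0.522]
wrist_force: [-3.6, -0.4, 1.0]
width: 0.001
[0.51107215 0.17558868 0.0561097 ] -0.028491409320646924 -0.0006350385047717939 0.0005236067333214249 [-3.55525062 -0.3580629   1.00009064]
```

View pics/g.png

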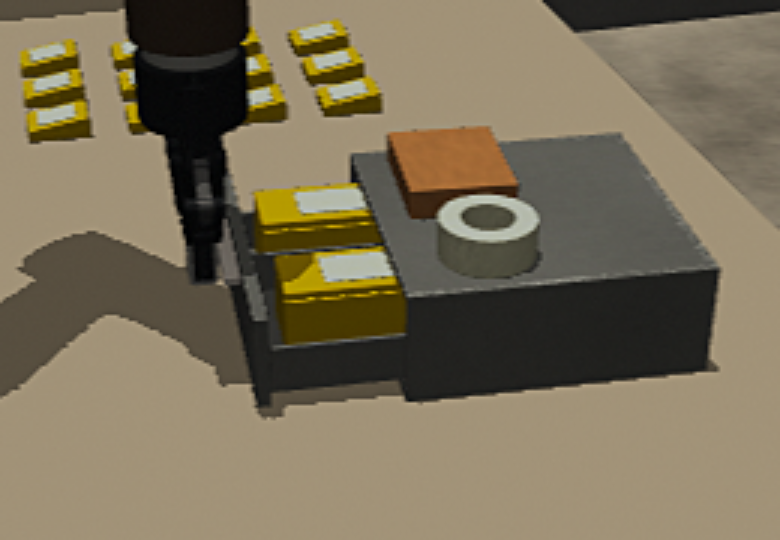

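The drawer slides in well and the box rides in place. I keep pushing, gently at the end.

```bash
python3 -m creep '{"dp":[[0,0.35,0],[0,0.4,0],[0,0.4,0],[0,0.4,0],[0,0.4,0],[0,0.4,0],[0,0.35,0],[0,0.1,0]],"twist":[0,0,0,0,0,0,0,0],"jaw":[0,0,0,0,0,0,0,0]}';python3 -m creep '{"dp":[[0,0.15,0],[0,0.15,0],[0,0.1,0],[0,0.1,0],[0,0,0]],"twist":[0,0,0,0,0],"jaw":[0,0,0,0,0]}'
```

```text
clock: 16.65
tcp_pos: [0.5817, 0.1695, 0.0564]
orientation: [0.477, 0.523, 0.476, -0.522]
wrist_force: [-1.7, 1.5, 0.8]
width: 0.002
clock: 17.15
tcp_pos: [0.5931, 0.1683, 0.0564]
orientation: [0.477, 0.522, 0.477, -0.522]
wrist_force: [-0.6, 0.7, -0.5]
width: -0.001
```

```bash
python3 -m creep '{"dp":[[0,0.1,0],[0,0.1,0],[0,0,0]],"twist":[0,0,0],"jaw":[0,0,0]}';python3 -m creep '{"dp":[[0,0.1,0],[0,0.1,0],[0,0,0]],"twist":[0,0,0],"jaw":[0,0,0]}'
```

```text
clock: 17.45
tcp_pos: [0.598, 0.1677, 0.0564]
orientation: [0.477, 0.522, 0.477, -0.522]
wrist_force: [-1.3, 0.4, 0.7]
width: -0.002
clock: 17.75
tcp_pos: [0.603, 0.1673, 0.0564]
orientation: [0.477, 0.522, 0.477, -0.522]
wrist_force: [-2.2, -0.5, 0.4]
width: -0.001
```

```bash
python3 -m creep '{"dp":[[0,0.1,0],[0,0.1,0],[0,0,0]],"twist":[0,0,0],"jaw":[0,0,0]}';python3 -m creep '{"dp":[[0,0.1,0],[0,0.1,0],[0,0,0]],"twist":[0,0,0],"jaw":[0,0,0]}'
python3 - <<'E'
from h import *
f=grab('side');cv2.imwrite('pics/h.png',cv2.resize(f['image'][120:300,180:440,::-1],(780,540)))
E
```

```text
clock: 18.05
tcp_pos: [0.6042, 0.167, 0.0563]
orientation: [-0.475, -0.52, -0.478, 0.524]
wrist_force: [-11.9, 3.3, 8.0]
width: -0.002
clock: 18.35
tcp_pos: [0.6043, 0.1669, 0.0563]
orientation: [-0.473, -0.517, -0.48, 0.527]
wrist_force: [-26.5, 9.4, 16.3]
width: 0.0
```

View pics/h.png

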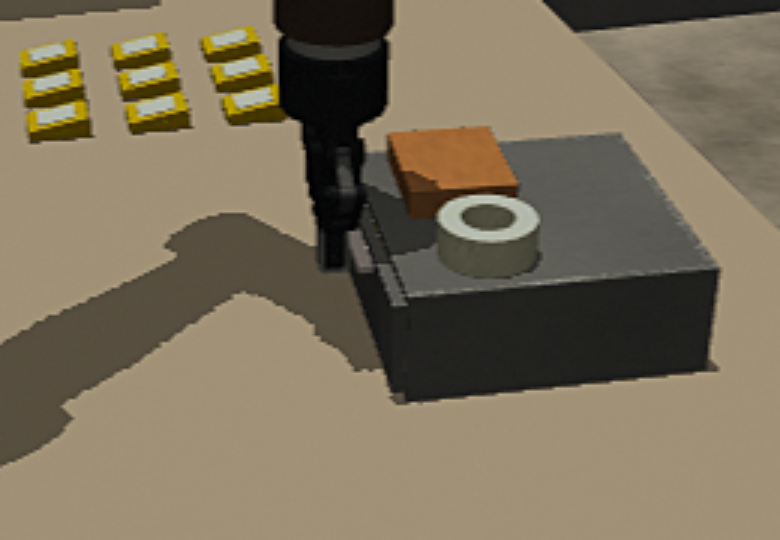

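The drawer hit a hard stop (27 N, no more motion) with its front flush on the shell, and the carton and roll are undisturbed. Now back off, check and hand in.

```bash
python3 -m creep '{"dp":[[0,-0.3,0],[0,-0.8,0],[0,-1,0],[0,-1,0],[0,-1,0],[-1,0,0],[-1,0,0],[0,0,0]],"twist":[0,0,0,0,0,0,0,0],"jaw":[0,0,0,0,0,0,0,0]}'
python3 - <<'E'
from h import *
P0=np.load('b.npy');c=np.array([.5395,.1736])
f=grab('side');P=cloud(f);e=[.9958,-.092];n=[.092,.9958]
def fr(P):
    X=(P[...,:2]-c)@e;Y=(P[...,:2]-c)@n;m=(P[...,2]>.0745)&(P[...,2]<.0805)&(abs(Y)<.09)&(X>-.12)&(X<.1);return np.percentile(X[m],[5,50,95]).round(4),m.sum()
print('front before/after',fr(P0),fr(P))
a=cv2.imread('pics/b.png')[...,::-1]; d=np.abs(a.astype(int)-f['image']).max(2)
print('wedge/carton/roll px diff',(d[318:380,340:415]>50).sum(),(d[162:212,305:365]>50).sum())
cv2.imwrite('pics/i.png',cv2.resize(f['image'][120:300,180:440,::-1],(780,540)))
E
```

```text
clock: 19.2
tcp_pos: [0.5135, 0.1774, 0.1102]
orientation: [0.478, 0.525, 0.476, -0.518]
wrist_force: [-0.3, 0.5, 0.4]
width: -0.002
front before/after (array([-0.0948, -0.0844,  0.0992]), np.int64(231)) (array([0.0887, 0.0935, 0.099 ]), np.int64(209))
wedge/carton/roll px diff 500 104
```

View pics/i.png

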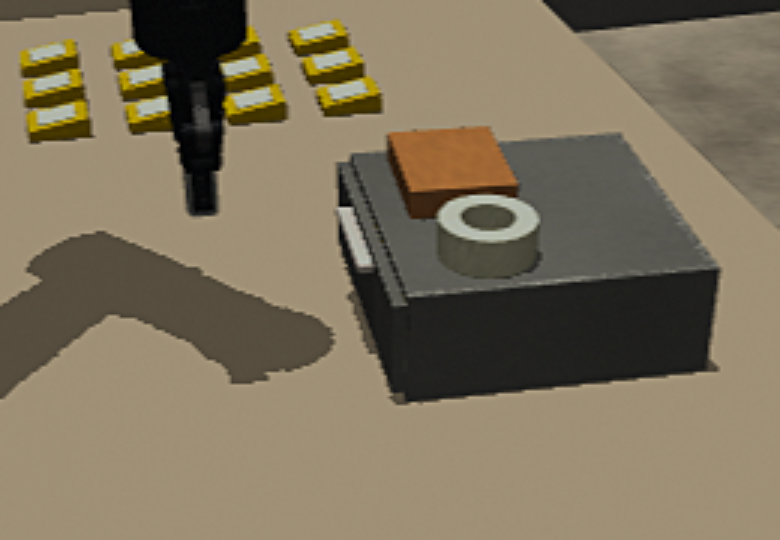

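```bash
python3 -c "from rig import hand_in; print(hand_in())"
```

```text
the job is handed in; nothing more can be done
None
```

The job is done and handed in at about 19 s of the 64 s allowed. `hand_in()` gives no verdict, so these are my own checks:

- **Lid:** I pressed each end down with about 27 N while the box stood on the bench. Afterwards the lid top measured 51–52 mm all along in both views.
- **Box in the bay:** I set it upright beside its twin and released it, with the drawer still fully out. It was centred at about (534, 135) mm, against my bay estimate of (533, 137). Its angle was −5°, the same as the drawer, and its top was 67 mm above the bench, level with the twin.
- **Drawer:** I pushed it in until it stopped moving, at 27 N. The last picture shows the front flush with the cabinet and the arm clear. I could not see the box once the drawer was closed; it was still in place about halfway in.
- **Other things:** The carton and roll look unmoved in the last picture. The wedges were last seen in place when I lifted the box.

Two checks were weak:

- **Drawer position:** the depth reading of the drawer front was mixed with cabinet-edge pixels. "Fully home" therefore rests on the hard stop and the picture.
- **Wedges:** the before/after image comparison around them showed 500 changed pixels. I put that down to the box having left that area, but I did not measure the wedges again.

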